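Find the marked specimen crate and push it out for dispatch

TASK

One of the two empty specimen crates on the packing board is a loan crate, with crossed hammers in a ring burnt into its underside. With the fingertips only, tip each crate up towards the robot on its near edge, steeply (about 65 degrees) so that its underside shows from across the bench, hold it there a moment and let it back down, the robot's left-hand crate first, then the right-hand one. Then push the marked crate, without picking it up, away from the robot until all of it is across the tape line, and leave the other crate standing on the near side; disturb nothing else.

Things in the scene. Friction and masses are not known exactly. Their poses are not given: they have to be found in the camera images.
- board: plywood packing board fixed to the bench, 440 mm (x, away from robot) by 700 mm (y, to robot's left), 12 mm thick. Origin: centre of its underside, at bench height. A timber edging 18 mm wide stands 6 mm above its surface on the near side (inner face at x = -202 mm) and both ends (y = +-332 mm), none on the far side. A crate drawn back against the near edging is stopped at its foot and tips over it
- line (a point): middle of the dispatch line, a straight pale tape 20 mm wide (from x = +2 to +22 mm in the board's frame), flush on the board's surface and running the board's whole length along the board's y; the dispatch side is beyond it, away from the robot
- crate_a: open slatted pine crate with corner irons, empty, 150 mm (its x) by 170 mm (y) by 50 mm high, about 0.36 kg; walls 6 mm, inner floor 15 mm above the underside. Origin: centre of its underside, z up. It stands on two skids, 7 mm high and 18 mm wide, along its near and far edges. Looks the same as crate_b from above; only one of the two has a mark underneath
- crate_b: open slatted pine crate with corner irons, empty, 150 mm (its x) by 170 mm (y) by 50 mm high, about 0.36 kg; walls 6 mm, inner floor 15 mm above the underside. Origin: centre of its underside, z up. Like crate_a in all but the underside. Each crate's centre of mass is about 16 mm above its underside: tipped 70 degrees on a long edge it still falls back when let go
- stamp (a point): centre of the burnt-in mark, a dark ring 104 mm across with two crossed hammers, in the middle of the underside of whichever crate bears it, 6 mm above the foot of the skids
- brush: bystander: dusting brush, 150 mm long, lying along the board's x between the two crates; origin under its middle
- jar: bystander: closed specimen jar, 52 mm across and 70 mm high, standing on the dispatch side near the middle of the line; origin under its middle
- lamp: bystander: brass miner's lamp, about 64 mm across, 94 mm high, standing on the bench off the left end of the board; origin under its middle
- rock: bystander: rock specimen, about 80 mm across, 55 mm high, on the bench off the right end of the board; origin under its middle
Not all that is in view belongs to the job. Leave any pink or white look-alike of the crate_a alone. What is shaped like the crate_b but pink is not meant.

How it is judged:
By the outcome, as a careful person would: the job done as asked, in the order asked, and still so for the second after the job is handed in, with the robot touching nothing.
It also fails if it takes over 66 s, if anything falls off the work surface, if the arm or the gripper's body presses on something with over 40 N, if the wrist force passes 120 N, or if a joint passes its speed limit or range.

ROBOT

A 7-joint arm with a two-finger parallel gripper is mounted at the origin on the work surface. World frame = base frame: x ahead of the robot, y to its left, z up, the work surface at z = 0. Lengths are in mm, angles in rad, forces in N, time in s.
With the tool pointing down it reaches from about 425 to 875 mm from the base axis. Payload 4.7 kg.
Tool frame: the origin (TCP) lies on the centre line of the jaws, within the pads' length; the fingertips stand 14 mm ahead of it and the grasp point (between the pads) lies 5 mm behind it; z points along the fingers, x is the direction in which the jaws open and shut, and the axes are right-handed (so a half turn about z gives the same grasp; the last joint's range is limited). The gripper opens to 87 mm and grips with 3 to 60 N. Pads are 19 mm wide; open, the fingers measure 117 mm over their backs; the gripper's body (75 mm by 190 mm) begins 51 mm behind the grasp point.
Start: joints at [-1.268, 0.321, -0.07, 1.45, 0.023, 1.371, -0.057], TCP at [185.148, 623.093, 236.587] pointing down, gripper open.
Joint ranges: [-2.86, 2.86], [-0.3, 2.09], [-1.38, 1.24], [0.06, 2.45], [-1.56, 4.7], [0.09, 2.05], [-2.69, 2.69]. Speed limits (rad/s): [2.57, 2.57, 3.14, 3.14, 3.14, 3.14, 3.14].

INTERFACE

Orientations are given as a unit quaternion [w, x, y, z].
In Python, from rig import manip gives the robot as it stands.
- The arm moves only by the tool play_rows, never from a script. Its argument "deltas" is a list of rows, each an object with "dr": the turn, a rotation vector about the tool's x, y, z in units of 8 degrees (1.0 is 8 degrees), a list of three; "xyz": the shift along the tool's x, y, z in units of 40 mm (1.0 is 40 mm), a list of three; "hand": the finger opening in mm, from 0 to 87. In form: [{"dr": [rx, ry, rz], "xyz": [tx, ty, tz], "hand": hand}, ...]. A call has 1 to 8 rows; each row is the pose to reach, as a shift and turn from the pose measured when the call began, along the tool's axes at that moment; what a row does not reach only later rows make up. A row lasts 1/8 s, in which the tool goes at most 62.5 mm and 10.7 degrees, less where a joint would pass 70% of its speed; a pose out of reach is approached as far as the arm can. A call with a gripper value outside its range is refused whole. The fingers move at their own pace and stop on an object; "squeeze" is the grip in N (left out, the last holds). Time passes only in rows, so rows that repeat a pose let the fingers close. It gives the time, the measured TCP pose, the force and the opening at its end, in the units of the state.
- manip.state(): the state, without advancing time (a new reading comes with each control period).
- manip.grab_frame(name): name is "scene" or "top" or "wrist"; returns a dict with "img" (384x512x3 uint8, red, green, blue), "K" (3x3 intrinsics, pixels), "k1" (the pictures are not rectified: a ray, as slopes to the right and down, at radius r is drawn at 1 + k1 r^2 times it, then the intrinsics apply), "T" (4x4, takes a point from camera to world coordinates). Camera axes: x right, y down, z forward; pixel columns grow to the right and rows downward; lengths in mm; the calibration is good to about 2 mm. A picture is of the moment at which its call begins. There is no depth.
- manip.sign_off(): hands the job in, once; it reports no verdict.
Trained networks look in a picture, given as the dict that the camera call returned (one of the last four; its "shot" number tells which), for a name from the list of things; names that differ only in an ending like _2 or _b are one class to them, and where a whole thing is asked for, a point or a joint stands for the part that bears it (a point fixed in the world has none). Each returns a list of dicts, best first, with "score" (0 to 1); they miss things now and then, are a little off and sometimes report something else, mostly with a low value. They report only what shows in the picture. A call takes as long as a camera call. They do not tell look-alikes from the thing itself.
- manip.spot_in(name, picture): "at" ([x, y, z] in mm, in world coordinates, good to about 4 mm: the middle of the surface that is visible of it).
- manip.outline_of(name, picture): "mask" (384x512 bool, what is visible of it).
The state is a dict: "clock": time; "joint_positions": joint angles; "dq": joint speeds; "tau": joint torques, N m; "eef_pos": TCP position; "orientation": TCP orientation; "wrist_force": force on the tool from outside, world axes, zero at the start; "moment": the same for the moment, N m; "width": finger opening in mm.
Only numpy, scipy, OpenCV 4.12 (cv2) and the standard library are available. Lean on these libraries where they do the work, as an engineer would, in place of code of your own. Each camera call takes 0.05 s, during which the arm holds its last target. There are 200 camera calls.

## Working session

There is one attempt and no reset: what is moved stays moved. The work goes in short steps, Python scripts to look and compute and a tool call to move; the robot and the scene stay as the last step left them, time stands still between calls to the robot, and variables do not carry over. Pictures are saved under pics/ and viewed, about 8 in all and at most 12, crops included, and the job is handed in when it is done.

Besides the shell and the picture viewer there is one more tool, called after "Emit:" as a command line: name --argument value ..., lists and objects as JSON in quotes. play_rows: Moves the arm, as the interface text tells. Its arguments: {"type":"object","properties":{"deltas":{"type":"array"},"squeeze":{"type":"number"}},"required":["deltas"]}

```bash
ls; mkdir -p pics; cat > h.py <<'E'
import numpy as np,cv2
from rig import manip
from scipy.spatial.transform import Rotation as R
def ray(p,uv):
    K=p["K"];d=cv2.undistortPoints(np.array([[uv]],float),K,np.array([p["k1"],0,0,0,0.]))[0,0]
    T=p["T"];return T[:3,3],T[:3,:3]@np.array([d[0],d[1],1])
def onz(p,uv,z):
    o,d=ray(p,uv);return o+d*(z-o[2])/d[2]
def proj(p,P):
    T=np.linalg.inv(p["T"]);return cv2.projectPoints(np.array(P,float).reshape(-1,1,3),cv2.Rodrigues(T[:3,:3])[0],T[:3,3],p["K"],np.array([p["k1"],0,0,0,0.]))[0][:,0]
def save(p,n): cv2.imwrite("pics/"+n,cv2.cvtColor(p["img"],cv2.COLOR_RGB2BGR))
def st():
    s=manip.state();return s,np.array(s["eef_pos"]),R.from_quat(np.roll(s["orientation"],-1))
E
python3 - <<'E'
from h import *
s,p,r=st();print(s["clock"],p,r.as_matrix().round(3),s["wrist_force"],s["width"])
ims=[]
for c in ("scene","top"):
    f=manip.grab_frame(c);ims.append(f["img"]);print(c,f["T"].round(2).tolist(),f["K"][0,0])
    for n in ("board","crate_a","brush","jar","lamp","rock"):
        print(n,[(round(d["score"],2),np.round(d["at"]).tolist(),proj(f,d["at"])[0].round().tolist()) for d in manip.spot_in(n,f)])
    save(f,c+"0.png")
E
```

```text
pics
0.0 [185.03940421 622.56416821 235.46628585] [[ 0.285  0.959 -0.   ]
 [ 0.959 -0.285 -0.002]
 [-0.002  0.    -1.   ]] [ 0.49727011  0.33289304 -0.6791989 ] 86.91065420029427
scene [[0.8, 0.38, -0.47, 1077.51], [0.6, -0.53, 0.59, -796.2], [-0.02, -0.76, -0.65, 868.08], [0.0, 0.0, 0.0, 1.0]] 379.44882469362074
board [(0.83, [624.0, -93.0, 10.0], [285.0, 226.0])]
crate_a [(0.95, [438.0, -147.0, 30.0], [229.0, 207.0]), (0.9, [517.0, -603.0, 21.0], [136.0, 322.0]), (0.89, [402.0, 544.0, 26.0], [325.0, 118.0]), (0.88, [249.0, -485.0, 14.0], [110.0, 247.0]), (0.76, [461.0, 188.0, 34.0], [292.0, 159.0])]
brush [(0.88, [459.0, 33.0, 30.0], [267.0, 181.0])]
jar [(0.82, [668.0, -21.0, 61.0], [310.0, 207.0])]
lamp [(0.81, [600.0, 397.0, 53.0], [351.0, 142.0])]
rock []
top [[-0.03, -0.98, 0.2, 152.96], [-1.0, 0.03, -0.01, -19.93], [0.0, -0.2, -0.98, 1688.1], [0.0, 0.0, 0.0, 1.0]] 465.1038886820299
board [(0.61, [590.0, 9.0, 12.0], [246.0, 172.0])]
crate_a [(0.98, [516.0, -603.0, 19.0], [410.0, 187.0]), (0.78, [440.0, -149.0, 27.0], [290.0, 210.0]), (0.77, [248.0, -484.0, 15.0], [384.0, 260.0]), (0.64, [466.0, 194.0, 26.0], [195.0, 206.0]), (0.59, [403.0, 542.0, 18.0], [102.0, 226.0])]
brush [(0.55, [453.0, 31.0, 29.0], [240.0, 208.0])]
jar [(0.65, [658.0, -2.0, 81.0], [248.0, 149.0]), (0.16, [593.0, 6.0, 13.0], [246.0, 171.0])]
lamp [(0.54, [581.0, 406.0, 75.0], [135.0, 174.0])]
rock [(0.65, [516.0, -380.0, 37.0], [352.0, 187.0])]
```

```bash
python3 - <<'E'
import cv2
a=cv2.imread("pics/top0.png");cv2.imwrite("pics/topc.png",cv2.resize(a[110:290,80:430],(800,411),interpolation=cv2.INTER_CUBIC))
E
```

```text
(no output)
```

View pics/topc.png

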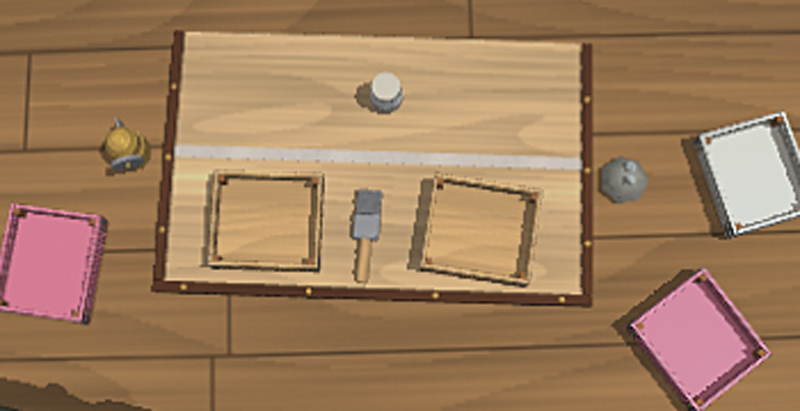

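View pics/scene0.png

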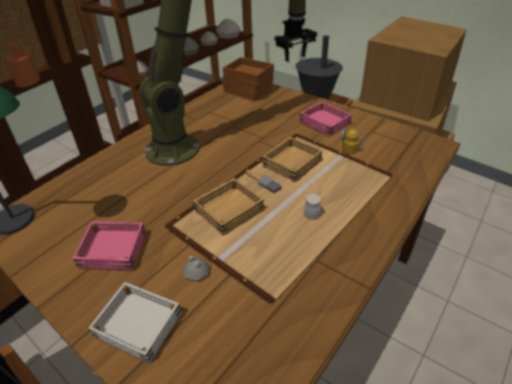

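The pine crates stand on the board at crop px (267,222), left, and (481,230), right. The pink and white look-alikes lie off the board and stay untouched. Next I'll fit the poses from the corners.

```bash
python3 - <<'E'
from h import *
f=manip.grab_frame("top")
k=350/800
q=lambda L,z:np.array([onz(f,(80+x*k,110+y*180/411),z)[:2] for x,y in L])
b=q([(179,32),(592,43),(592,306),(153,292)],18)
print("board corners",b.round().tolist(),b.mean(0).round())
print("yaw ends/near",[np.degrees(np.arctan2(*(v[::-1]))).round(1) for v in (b[0]-b[3],b[1]-b[2])],np.degrees(np.arctan2(-(b[3]-b[2])[0],(b[3]-b[2])[1])).round(1),np.linalg.norm(b[3]-b[2]),np.linalg.norm(b[1]-b[2]))
for n,L in (("L",[(213,172),(323,173),(320,271),(209,266)]),("R",[(437,176),(541,190),(527,284),(419,268)])):
    c=q(L,62);print(n,c.round().tolist(),c.mean(0).round(),[np.linalg.norm(c[i]-c[i-1]).round() for i in range(4)])
print("tape",q([(175,153),(582,163)],12).round().tolist(),"jar",q([(385,80)],70+12).round())
for m in [d["mask"] for d in manip.outline_of("crate_a",f)]:
    p=np.argwhere(m)[:,::-1].astype(np.float32); print(p.mean(0),len(p))
    w=np.array([onz(f,a,62)[:2] for a in p],np.float32); print("  ",cv2.minAreaRect(w))
for m in manip.outline_of("board",f)[:1]:
    p=np.argwhere(m["mask"])[:,::-1].astype(np.float32)
    print("board",cv2.minAreaRect(np.array([onz(f,a,18)[:2] for a in p],np.float32)))
E
```

```text
board corners [[789.0, 338.0], [750.0, -350.0], [312.0, -322.0], [354.0, 373.0]] [551.  10.]
yaw ends/near [np.float64(-4.5), np.float64(-3.8)] -3.4 695.7158549793418 438.3990695690449
L [[537.0, 270.0], [530.0, 96.0], [375.0, 103.0], [387.0, 275.0]] [457. 186.] [np.float64(149.0), np.float64(174.0), np.float64(155.0), np.float64(173.0)]
R [[520.0, -82.0], [493.0, -245.0], [345.0, -215.0], [375.0, -50.0]] [ 433. -148.] [np.float64(148.0), np.float64(165.0), np.float64(150.0), np.float64(168.0)]
tape [[582.0, 342.0], [546.0, -321.0]] jar [[673.  -5.]]
[289.88422 210.49347] 2142
   ((434.31402587890625, -145.24365234375), (178.16883850097656, 161.14004516601562), 80.92379760742188)
[409.9826  186.29836] 2011
   ((510.41278076171875, -588.6422119140625), (172.78135681152344, 167.7778778076172), 14.46129322052002)
[101.09451 224.58183] 2169
   ((403.0129699707031, 530.5548706054688), (172.03616333007812, 180.1297149658203), 81.38500213623047)
[385.1806  259.10715] 2165
   ((249.7563018798828, -475.673828125), (173.77120971679688, 160.6967010498047), 35.04153823852539)
[195.85413 206.06801] 2132
   ((458.6921081542969, 187.19680786132812), (181.054443359375, 157.50460815429688), 86.81626892089844)
board ((553.6524658203125, 12.43914794921875), (697.9910888671875, 439.7063903808594), 86.46349334716797)
```

```bash
cat >> h.py <<'E'
BC=np.array([552,11.]);YAW=np.radians(-3.6);c_,s_=np.cos(YAW),np.sin(YAW)
BX=np.array([c_,s_,0]);BY=np.array([-s_,c_,0]);B0=np.array([552,11,0.])
def goal(x,y,z,yaw=0,p=None,r=None):
    "deltas from the present pose to board-frame TCP pose (tool down, tool y = board +x)"
    if p is None: _,p,r=st()
    w=B0+BX*x+BY*y+[0,0,z]
    Rt=(R.from_euler('z',yaw,degrees=True)*R.from_matrix(np.c_[BY,BX,[0,0,-1]]))
    d=r.inv()
    return (d.apply(w-p)/40).round(2).tolist(),(np.degrees((d*Rt).as_rotvec())/8).round(2).tolist()
def brd():
    s,p,r=st();q=p-B0;return s["clock"],(q@BX).round(1),(q@BY).round(1),p[2].round(1),np.round(s["wrist_force"],1),round(s["width"],1)
E
python3 -c "
from h import *
print(goal(-2,170,150))"
```

```text
([-7.93, 12.15, 2.16], [0.0, -0.0, -1.62])
```

Emit:
play_rows --deltas '[{"dr":[0,0,-0.8],"xyz":[-1,1.5,0.2],"hand":80},{"dr":[0,0,-1.62],"xyz":[-2,3,0.5],"hand":80},{"dr":[0,0,-1.62],"xyz":[-3,4.5,0.8],"hand":80},{"dr":[0,0,-1.62],"xyz":[-3.9,6,1],"hand":80},{"dr":[0,0,-1.62],"xyz":[-4.9,7.5,1.2],"hand":80},{"dr":[0,0,-1.62],"xyz":[-5.8,9,1.5],"hand":80},{"dr":[0,0,-1.62],"xyz":[-6.8,10.5,1.8],"hand":80},{"dr":[0,0,-1.62],"xyz":[-7.9,12.1,2.1],"hand":80}]'

```text
clock: 1.85
eef_pos: [507.2, 245.0, 165.7]
orientation: [0.0, 0.729, 0.685, 0.001]
wrist_force: [0.7, 0.1, -0.0]
width: 80.0
```

```bash
python3 -c "
from h import *
print(brd(),goal(-2,170,61),goal(-2,170,130))"
```

```text
(1.85, np.float64(-59.4), np.float64(230.7), np.float64(165.7), array([ 0.7,  0.1, -0. ]), 80.0) ([-1.52, 1.43, 2.62], [0.01, -0.01, 0.0]) ([-1.52, 1.43, 0.89], [0.01, -0.01, 0.0])
```

Emit:
play_rows --deltas '[{"dr":[0,0,0],"xyz":[-1.0,1.0,0.5],"hand":80},{"dr":[0,0,0],"xyz":[-1.52,1.43,0.9],"hand":80},{"dr":[0,0,0],"xyz":[-1.52,1.43,1.6],"hand":80},{"dr":[0,0,0],"xyz":[-1.52,1.43,2.3],"hand":80},{"dr":[0,0,0],"xyz":[-1.52,1.43,2.6],"hand":80},{"dr":[0,0,0],"xyz":[-1.52,1.43,2.6],"hand":80}]'

```text
clock: 2.6
eef_pos: [560.1, 180.8, 61.3]
orientation: [-0.0, 0.729, 0.685, 0.0]
wrist_force: [0.8, 0.3, 0.3]
width: 80.0
```

```bash
python3 -c "
from h import *
print(brd())
f=manip.grab_frame('scene')
print(goal(-42.5,170,61))
cv2.imwrite('pics/s1.png',cv2.resize(f['img'][110:250,180:380,::-1],(800,560),interpolation=cv2.INTER_CUBIC))"
```

```text
(2.6, np.float64(-2.5), np.float64(170.0), np.float64(61.3), array([0.8, 0.3, 0.3]), 80.0)
([-0.01, -1.02, 0.03], [0.01, -0.01, 0.01])
```

View pics/s1.png

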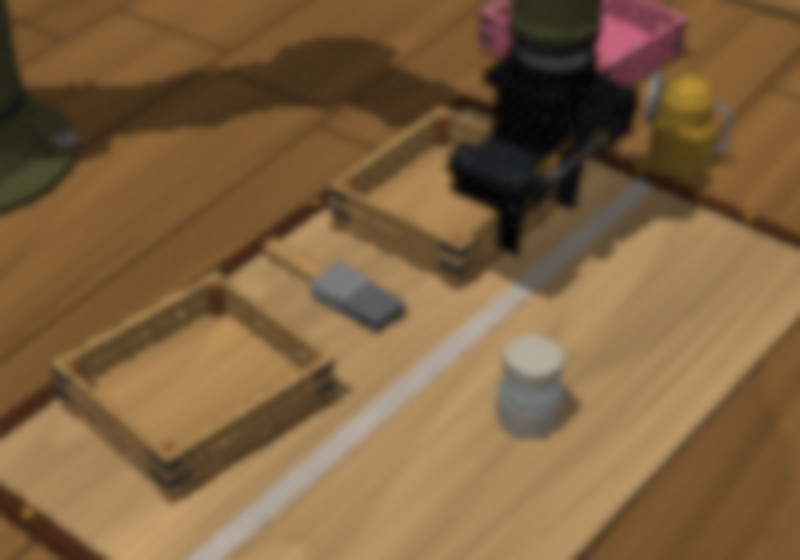

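The fingers stand behind the far wall of the left crate, at (510,240) and (570,190), clear of everything. Now I'll draw it back to the edging.

Emit:
play_rows --deltas '[{"dr":[0,0,0],"xyz":[0,-0.3,0],"hand":80},{"dr":[0,0,0],"xyz":[0,-0.5,0],"hand":80},{"dr":[0,0,0],"xyz":[0,-0.7,0],"hand":80},{"dr":[0,0,0],"xyz":[0,-0.85,0],"hand":80},{"dr":[0,0,0],"xyz":[0,-1.0,0],"hand":80},{"dr":[0,0,0],"xyz":[0,-1.0,0],"hand":80}]'

```text
clock: 3.4
eef_pos: [524.4, 183.7, 63.9]
orientation: [0.002, 0.729, 0.685, 0.004]
wrist_force: [9.2, 0.1, 1.1]
width: 79.8
```

```bash
python3 -c "
from h import *
print(brd())
f=manip.grab_frame('scene')
cv2.imwrite('pics/s2.png',cv2.resize(f['img'][110:250,180:380,::-1],(800,560),interpolation=cv2.INTER_CUBIC))"
```

```text
(3.4, np.float64(-38.4), np.float64(170.6), np.float64(63.9), array([9.2, 0.1, 1.1]), 79.8)
```

Emit:
play_rows --deltas '[{"dr":[0,0,0],"xyz":[0,-0.2,-0.1],"hand":80},{"dr":[0,0,0],"xyz":[0,-0.27,-0.35],"hand":80},{"dr":[0,0,0],"xyz":[0,-0.35,-0.6],"hand":80},{"dr":[0,0,0],"xyz":[0,-0.46,-0.83],"hand":80},{"dr":[0,0,0],"xyz":[0,-0.6,-1.1],"hand":80},{"dr":[0,0,0],"xyz":[0,-0.6,-1.1],"hand":80}]'

```text
clock: 4.2
eef_pos: [504.7, 184.9, 110.9]
orientation: [0.005, 0.729, 0.685, 0.009]
wrist_force: [10.5, -1.1, 4.7]
width: 79.9
```

```bash
python3 -c "
from h import *
print(brd())
f=manip.grab_frame('scene')
cv2.imwrite('pics/s3.png',cv2.resize(f['img'][110:250,180:380,::-1],(800,560),interpolation=cv2.INTER_CUBIC))"
```

```text
(4.2, np.float64(-58.1), np.float64(170.6), np.float64(110.9), array([10.5, -1.1,  4.7]), 79.9)
```

View pics/s3.png

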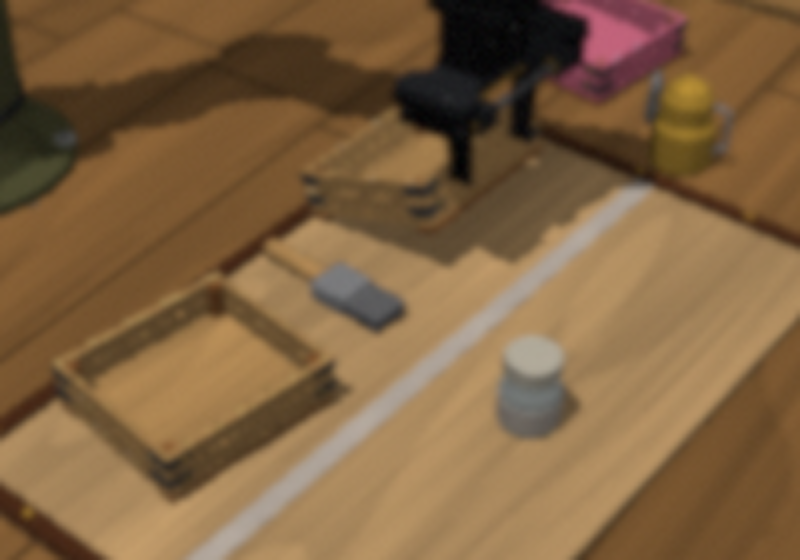

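The left crate is tipped to about 22°, with its far underside edge at (430,225). The contact is well below the rim. I'll continue.

Emit:
play_rows --deltas '[{"dr":[0,0,0],"xyz":[0,-0.24,-0.2],"hand":80},{"dr":[0,0,0],"xyz":[0,-0.47,-0.4],"hand":80},{"dr":[0,0,0],"xyz":[0,-0.7,-0.63],"hand":80},{"dr":[0,0,0],"xyz":[0,-0.93,-0.85],"hand":80},{"dr":[0,0,0],"xyz":[0,-1.19,-1.04],"hand":80},{"dr":[0,0,0],"xyz":[0,-1.45,-1.21],"hand":80},{"dr":[0,0,0],"xyz":[0,-1.72,-1.34],"hand":80},{"dr":[0,0,0],"xyz":[0,-1.72,-1.34],"hand":80}]'

```text
clock: 5.25
eef_pos: [441.1, 188.9, 168.6]
orientation: [0.01, 0.729, 0.684, 0.015]
wrist_force: [9.7, -3.4, 17.7]
width: 79.4
```

```bash
python3 -c "
from h import *
print(brd())
f=manip.grab_frame('scene')
cv2.imwrite('pics/s4.png',cv2.resize(f['img'][90:230,220:420,::-1],(800,560),interpolation=cv2.INTER_CUBIC))"
```

```text
(5.25, np.float64(-121.8), np.float64(170.5), np.float64(168.6), array([ 9.7, -3.4, 17.7]), 79.4)
```

View pics/s4.png

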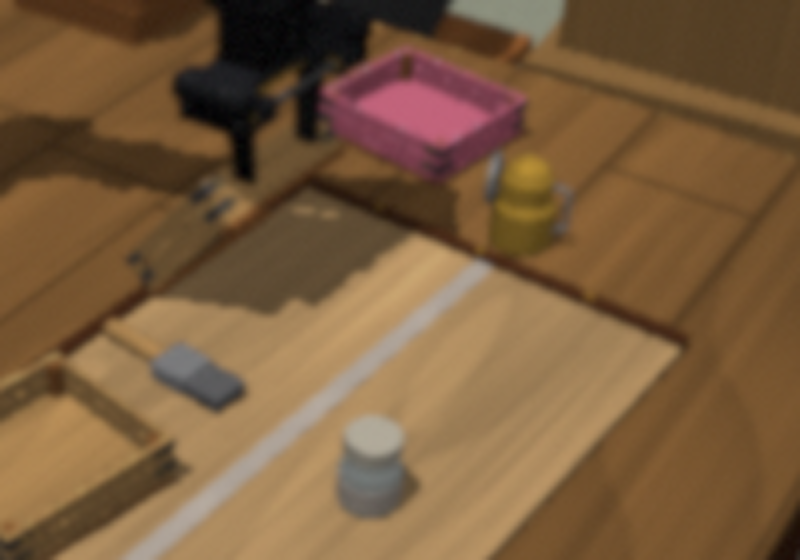

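The left crate is at about 54°. Next I'll go to about 67° and hold.

Emit:
play_rows --deltas '[{"dr":[0,0,0],"xyz":[0,-0.2,-0.07],"hand":80},{"dr":[0,0,0],"xyz":[0,-0.38,-0.12],"hand":80},{"dr":[0,0,0],"xyz":[0,-0.58,-0.18],"hand":80},{"dr":[0,0,0],"xyz":[0,-0.78,-0.22],"hand":80},{"dr":[0,0,0],"xyz":[0,-0.78,-0.22],"hand":80},{"dr":[0,0,0],"xyz":[0,-0.78,-0.22],"hand":80}]'

```text
clock: 6.05
eef_pos: [412.8, 190.6, 179.7]
orientation: [0.012, 0.729, 0.685, 0.019]
wrist_force: [4.8, -3.8, 16.3]
width: 79.9
```

```bash
python3 -c "
from h import *
print(brd())
f=manip.grab_frame('scene')
print([(d['score'],np.round(d['at'])) for d in manip.spot_in('stamp',f)])
cv2.imwrite('pics/s5.png',cv2.resize(f['img'][100:200,230:360,::-1],(780,600),interpolation=cv2.INTER_CUBIC))"
```

```text
(6.05, np.float64(-150.2), np.float64(170.5), np.float64(179.7), array([ 4.8, -3.8, 16.3]), 79.9)
[(0.84, array([ 436., -146.,   25.])), (0.83, array([ 512., -603.,   16.])), (0.73, array([ 248., -489.,   13.]))]
```

View pics/s5.png

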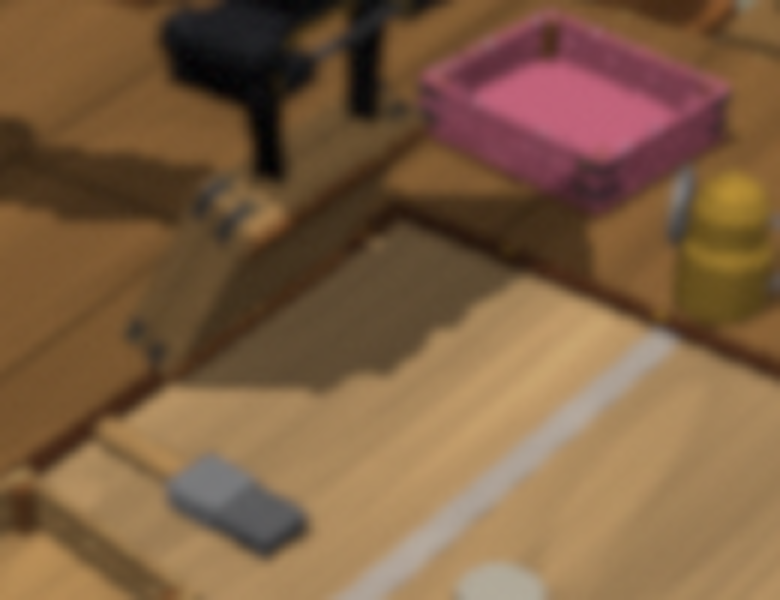

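```bash
cat >> h.py <<'E'
def hit(f,uv,y):
    o,d=ray(f,uv);o=o-B0;t=(y-o@BY)/(d@BY);q=o+t*d;return np.array([q@BX,q[2]])
def under(f,foot,y,th,name):
    t=np.radians(th);C=[]
    N=(300,340)
    g=[]
    for a,b in ((18,-85),(132,-85),(132,85),(18,85)):
        g.append(B0+BX*(foot[0]+a*np.cos(t)-7*np.sin(t))+BY*(y+b)+[0,0,foot[1]+a*np.sin(t)+7*np.cos(t)])
    uv=proj(f,g).astype(np.float32)
    M=cv2.getPerspectiveTransform(uv,np.float32([[0,228],[0,0],[340,0],[340,228]]))
    im=cv2.warpPerspective(f["img"],M,(340,228),flags=cv2.INTER_CUBIC)
    im=cv2.normalize(im,None,0,255,cv2.NORM_MINMAX)
    cv2.imwrite("pics/"+name,cv2.resize(im[:,:,::-1],(680,456)));return uv
E
python3 -c "
from h import *
f=manip.grab_frame('scene');print(brd())
for y in (85,88):
  a=hit(f,(230+285/6,100+212/6),y);b=hit(f,(230+162/6,100+362/6),y);c=hit(f,(230+205/6,100+188/6),y)
  print(a,b,c,np.degrees(np.arctan2(*(a-b)[::-1])),np.linalg.norm(a-b),np.degrees(np.arctan2((a-c)[0],(c-a)[1])),np.linalg.norm(a-c))
print(under(f,np.array([-187,12]),170,67,'u5.png'))
"
```

```text
(6.2, np.float64(-150.1), np.float64(170.5), np.float64(179.7), array([ 4.8, -3. , 16.8]), 80.0)
[-102.68365075  179.38509251] [-199.37910607   31.17302543] [-161.67341452  172.33614692] 56.879054725495045 176.96561221927442 96.81421338698837 59.40942571570805
[-105.05481106  176.9759696 ] [-202.08851695   28.24544158] [-164.25092704  169.90236607] 56.879054725495024 177.58465598652316 96.81421338698861 59.6172459483732
[[259.62    161.59204]
 [268.63586 142.06444]
 [297.48172 122.75671]
 [287.3901  142.08127]]
```

View pics/u5.png

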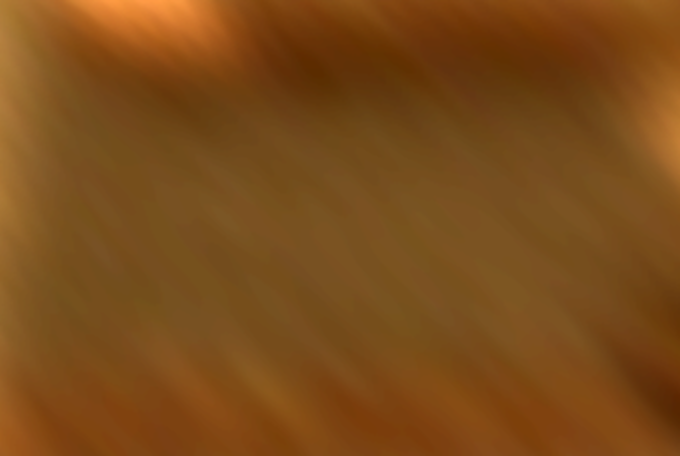

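```bash
cat >> h.py <<'E'
def wire(f,y,ths,name,crop,xf=-198.5,top=70):
    x0,y0,x1,y1=crop;k=min(800/(x1-x0),600/(y1-y0))
    im=cv2.resize(f["img"][y0:y1,x0:x1,::-1],None,fx=k,fy=k,interpolation=cv2.INTER_CUBIC)
    im=np.clip(im.astype(float)*1.6,0,255).astype(np.uint8)
    for th,col in zip(ths,((0,0,255),(255,255,0))):
        t=np.radians(th);X=xf+6*np.tan(t)
        P=[B0+BX*(X+a*np.cos(t)-h*np.sin(t))+BY*(y+b)+[0,0,12+a*np.sin(t)+h*np.cos(t)] for a,h,b in ((0,0,-85),(150,0,-85),(150,50,-85),(150,50,85),(150,0,85),(150,0,-85),(0,0,-85),(0,0,85),(150,0,85))]
        cv2.polylines(im,[np.int32((proj(f,P)-[x0,y0]+.5)*k)],False,col,1)
    cv2.imwrite("pics/"+name,im)
E
python3 -c "
from h import *
f=manip.grab_frame('scene')
wire(f,170.5,(60,67),'w5.png',(240,100,330,168))"
```

```text
(no output)
```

View pics/w5.png

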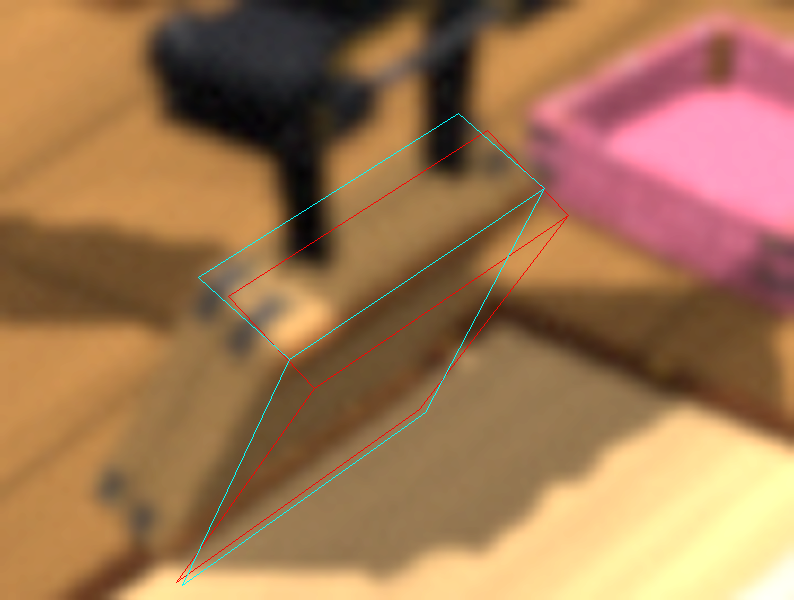

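Held against the wire model, the foot has ridden onto the edging, so the tilt is nearer 60°. I'll tip about 8° more.

Emit:
play_rows --deltas '[{"dr":[0,0,0],"xyz":[0,-0.15,-0.06],"hand":80},{"dr":[0,0,0],"xyz":[0,-0.3,-0.09],"hand":80},{"dr":[0,0,0],"xyz":[0,-0.45,-0.12],"hand":80},{"dr":[0,0,0],"xyz":[0,-0.56,-0.13],"hand":80},{"dr":[0,0,0],"xyz":[0,-0.56,-0.13],"hand":80},{"dr":[0,0,0],"xyz":[0,-0.56,-0.13],"hand":80},{"dr":[0,0,0],"xyz":[0,-0.56,-0.13],"hand":80},{"dr":[0,0,0],"xyz":[0,-0.56,-0.13],"hand":80}]'

```text
clock: 7.25
eef_pos: [390.0, 191.9, 184.5]
orientation: [0.012, 0.728, 0.685, 0.018]
wrist_force: [1.0, 0.3, 9.0]
width: 79.8
```

```bash
python3 -c "
from h import *
print(brd())
f=manip.grab_frame('scene')
x0,y0,x1,y1=240,100,330,168
im=cv2.resize(f['img'][y0:y1,x0:x1,::-1],None,fx=8.8,fy=8.8,interpolation=cv2.INTER_CUBIC)
im=np.clip(im.astype(float)*2,0,255).astype(np.uint8)
for th,col in ((60,(0,0,255)),(68,(255,255,0))):
    t=np.radians(th)
    P=[B0+BX*(-203+a*np.cos(t)-h*np.sin(t))+BY*(170+b)+[0,0,20+a*np.sin(t)+h*np.cos(t)] for a,h,b in ((0,0,-85),(150,0,-85),(150,50,-85),(150,50,85),(150,0,85),(150,0,-85))]
    cv2.polylines(im,[np.int32((proj(f,P)-[x0,y0]+.5)*8.8)],False,col,1)
cv2.imwrite('pics/w6.png',im)"
```

```text
(7.25, np.float64(-173.1), np.float64(170.4), np.float64(184.5), array([1. , 0.3, 9. ]), 79.8)
```

View pics/w6.png

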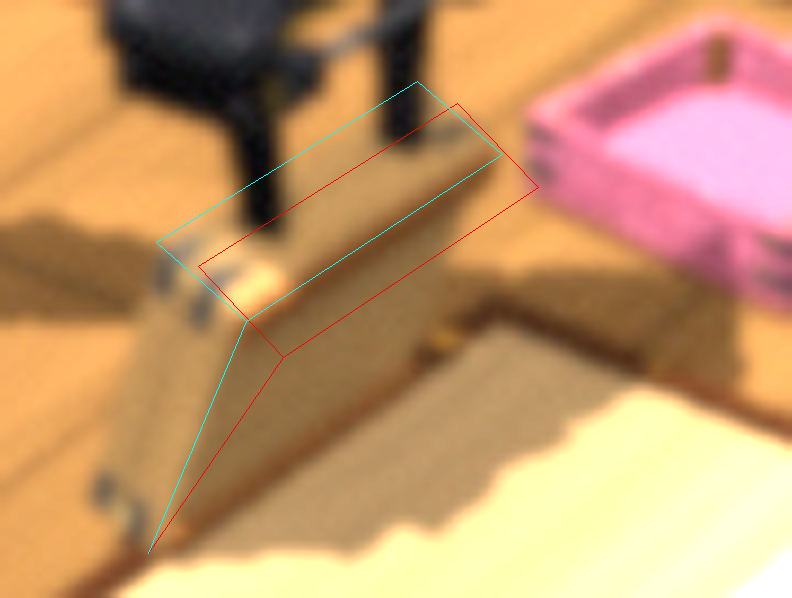

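The 68° wire fits. The underside at (330,340) is plain, with no ring, so the left crate is unmarked. I'll hold a little longer, then lower it.

Emit:
play_rows --deltas '[{"dr":[0,0,0],"xyz":[0,0,0],"hand":80},{"dr":[0,0,0],"xyz":[0,0,0],"hand":80},{"dr":[0,0,0],"xyz":[0,0.36,0.02],"hand":80},{"dr":[0,0,0],"xyz":[0,0.66,0.08],"hand":80},{"dr":[0,0,0],"xyz":[0,0.97,0.2],"hand":80},{"dr":[0,0,0],"xyz":[0,1.28,0.33],"hand":80},{"dr":[0,0,0],"xyz":[0,1.57,0.5],"hand":80},{"dr":[0,0,0],"xyz":[0,1.85,0.68],"hand":80}]'

```text
clock: 8.3
eef_pos: [465.3, 187.5, 159.6]
orientation: [0.012, 0.728, 0.685, 0.018]
wrist_force: [-0.8, -0.3, -0.4]
width: 80.1
```

```bash
python3 -c "
from h import *
print(brd());print([goal(*a)[0] for a in ((-79,170,139),(-62.5,170,118),(-50,170,94),(-45,170,82),(-41,170,69))],goal(-10,170,65))"
```

```text
(8.3, np.float64(-97.6), np.float64(170.7), np.float64(159.6), array([-0.8, -0.3, -0.4]), 80.1)
[[-0.02, 0.44, 0.53], [-0.03, 0.83, 1.07], [-0.03, 1.12, 1.69], [-0.04, 1.23, 1.99], [-0.04, 1.32, 2.32]] ([-0.04, 2.09, 2.45], [0.3, -0.07, 0.01])
```

Emit:
play_rows --deltas '[{"dr":[0,0,0],"xyz":[0,0.2,0.25],"hand":80},{"dr":[0,0,0],"xyz":[0,0.42,0.53],"hand":80},{"dr":[0,0,0],"xyz":[0,0.64,0.8],"hand":80},{"dr":[0,0,0],"xyz":[0,0.85,1.07],"hand":80},{"dr":[0,0,0],"xyz":[0,1.0,1.35],"hand":80},{"dr":[0,0,0],"xyz":[0,1.16,1.65],"hand":80},{"dr":[0,0,0],"xyz":[0,1.3,1.9],"hand":80},{"dr":[0,0,0],"xyz":[0,1.5,2.2],"hand":80}]'

```text
clock: 9.3
eef_pos: [529.2, 184.5, 73.6]
orientation: [0.012, 0.728, 0.685, 0.018]
wrist_force: [1.3, 1.4, -0.8]
width: 80.0
```

```bash
python3 -c "
from h import *
print(brd());print(goal(10,170,150))
f=manip.grab_frame('scene')
cv2.imwrite('pics/s7.png',cv2.resize(f['img'][100:240,190:390,::-1],(800,560),interpolation=cv2.INTER_CUBIC))"
```

```text
(9.3, np.float64(-33.6), np.float64(171.8), np.float64(73.6), array([ 1.3,  1.4, -0.8]), 80.0)
([-0.03, 1.17, -1.86], [0.3, -0.07, 0.01])
```

View pics/s7.png

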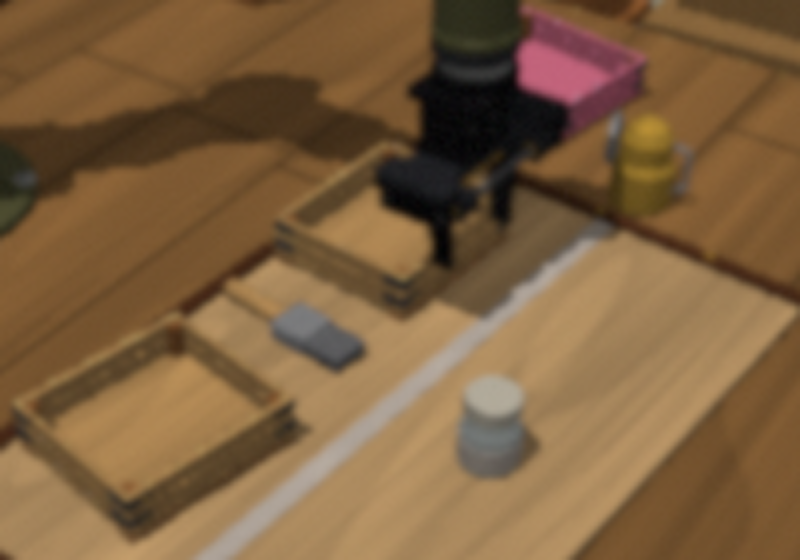

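The left crate is back down, with its far right corner at (400,295). Brush, jar and lamp are unmoved. On to the right-hand one.

Emit:
play_rows --deltas '[{"dr":[0.15,0,0],"xyz":[0,0.9,-0.6],"hand":80},{"dr":[0.3,-0.07,0],"xyz":[0,1.1,-1.6],"hand":80},{"dr":[0.3,-0.07,0],"xyz":[0.8,1.1,-2.2],"hand":80},{"dr":[0.3,-0.07,0],"xyz":[2.2,1.1,-2.3],"hand":80},{"dr":[0.3,-0.07,0],"xyz":[3.7,1.1,-2.3],"hand":80},{"dr":[0.3,-0.07,0],"xyz":[5.2,1.1,-2.3],"hand":80},{"dr":[0.3,-0.07,0],"xyz":[6.7,1.1,-2.3],"hand":80},{"dr":[0.3,-0.07,0],"xyz":[8.2,1.1,-2.3],"hand":80}]'

```text
clock: 10.35
eef_pos: [589.8, 509.9, 168.5]
orientation: [-0.0, 0.729, 0.685, -0.001]
wrist_force: [1.4, 0.9, 0.6]
width: 80.1
```

```bash
python3 -c "
from h import *
print(brd());print(goal(5,-165,150),goal(5,-165,61),goal(-39,-165,61))
f=manip.grab_frame('top')
for c in manip.outline_of('crate_a',f):
    p=np.argwhere(c['mask'])[:,::-1].astype(np.float32); m=p.mean(0)
    w=np.array([onz(f,a,62)[:2]-BC for a in p]); q=np.c_[w@BX[:2],w@BY[:2]].astype(np.float32)
    if abs(q[:,1].mean())<300: print(q.mean(0),q.min(0),q.max(0),cv2.minAreaRect(q))
"
```

```text
(10.35, np.float64(6.4), np.float64(500.3), np.float64(168.5), array([1.4, 0.9, 0.6]), 80.1)
([-16.63, -0.05, 0.47], [-0.01, 0.01, 0.01]) ([-16.63, -0.05, 2.7], [-0.01, 0.01, 0.01]) ([-16.63, -1.15, 2.7], [-0.01, 0.01, 0.01])
[-108.082054 -165.53516 ] [-194.48737 -256.5587 ] [-21.785877 -73.525246] ((-107.78065490722656, -164.99142456054688), (170.88243103027344, 156.72064208984375), 82.87442016601562)
[-123.39525  169.21509] [-203.31963   80.37059] [-40.996857 258.10043 ] ((-122.90254974365234, 170.5023193359375), (162.25929260253906, 177.61700439453125), 1.1026616096496582)
```

I took the wrong sign along the tool's x and passed over the lamp with clearance; no contact. Coming back at the same height.

Emit:
play_rows --deltas '[{"dr":[0,0,0],"xyz":[-1.5,0,0],"hand":80},{"dr":[0,0,0],"xyz":[-3,0,0],"hand":80},{"dr":[0,0,0],"xyz":[-4.5,0,0],"hand":80},{"dr":[0,0,0],"xyz":[-6,0,0],"hand":80},{"dr":[0,0,0],"xyz":[-7.5,0,0],"hand":80},{"dr":[0,0,0],"xyz":[-9,0,0],"hand":80},{"dr":[0,0,0],"xyz":[-10.5,0,0],"hand":80},{"dr":[0,0,0],"xyz":[-12,0,0],"hand":80}]'

```text
clock: 11.45
eef_pos: [559.9, 35.9, 164.2]
orientation: [-0.003, 0.725, 0.689, -0.001]
wrist_force: [0.2, 0.8, 0.1]
width: 80.1
```

```bash
python3 -c "
from h import *
print(brd());print(goal(5,-165,150),goal(5,-165,61))
"
```

```text
(11.45, np.float64(6.3), np.float64(25.3), np.float64(164.2), array([0.2, 0.8, 0.1]), 80.1)
([-4.76, -0.09, 0.34], [-0.04, -0.02, 0.08]) ([-4.77, -0.07, 2.57], [-0.04, -0.02, 0.08])
```

Emit:
play_rows --deltas '[{"dr":[0,0,0.08],"xyz":[-1.5,-0.02,0],"hand":80},{"dr":[0,0,0.08],"xyz":[-3,-0.05,0],"hand":80},{"dr":[0,0,0.08],"xyz":[-4.3,-0.07,0.2],"hand":80},{"dr":[0,0,0.08],"xyz":[-4.77,-0.07,0.6],"hand":80},{"dr":[0,0,0.08],"xyz":[-4.77,-0.07,1.3],"hand":80},{"dr":[0,0,0.08],"xyz":[-4.77,-0.07,2],"hand":80},{"dr":[0,0,0.08],"xyz":[-4.77,-0.07,2.57],"hand":80},{"dr":[0,0,0.08],"xyz":[-4.77,-0.07,2.57],"hand":80}]'

```text
clock: 12.45
eef_pos: [545.1, -153.9, 59.0]
orientation: [-0.004, 0.729, 0.685, -0.002]
wrist_force: [-0.9, -0.2, -0.7]
width: 80.2
```

```bash
python3 -c "
from h import *
print(brd());print(goal(-39,-165,61))
"
```

```text
(12.45, np.float64(3.5), np.float64(-165.0), np.float64(59.0), array([-0.9, -0.2, -0.7]), 80.2)
([-0.0, -1.06, -0.04], [-0.07, -0.02, 0.0])
```

Emit:
play_rows --deltas '[{"dr":[0,0,0],"xyz":[0,-0.3,0],"hand":80},{"dr":[0,0,0],"xyz":[0,-0.45,0],"hand":80},{"dr":[0,0,0],"xyz":[0,-0.6,0],"hand":80},{"dr":[0,0,0],"xyz":[0,-0.75,-0.02],"hand":80},{"dr":[0,0,0],"xyz":[0,-0.9,-0.03],"hand":80},{"dr":[0,0,0],"xyz":[0,-1.0,-0.05],"hand":80},{"dr":[0,0,0],"xyz":[0,-1.08,-0.05],"hand":80},{"dr":[0,0,0],"xyz":[0,-1.08,-0.05],"hand":80}]'

```text
clock: 13.45
eef_pos: [503.9, -150.1, 62.3]
orientation: [-0.003, 0.729, 0.685, -0.0]
wrist_force: [6.2, 3.3, -0.4]
width: 80.3
```

```bash
python3 -c "
from h import *
print(brd())
f=manip.grab_frame('top')
for c in manip.outline_of('crate_a',f):
    p=np.argwhere(c['mask'])[:,::-1].astype(np.float32)
    w=np.array([onz(f,a,62)[:2]-BC for a in p]); q=np.c_[w@BX[:2],w@BY[:2]].astype(np.float32)
    if abs(q[:,1].mean())<300: print(q.mean(0),q.min(0),q.max(0),cv2.minAreaRect(q))
"
```

```text
(13.45, np.float64(-37.9), np.float64(-163.9), np.float64(62.3), array([ 6.2,  3.3, -0.4]), 80.3)
[-138.79176 -218.28506] [-203.01811 -253.88884] [-60.92805 -81.52621] ((-132.5081329345703, -167.9319305419922), (141.3629608154297, 171.43495178222656), 0.6290561556816101)
[-123.81125  170.79971] [-200.45392   82.81367] [-44.52199 260.58044] ((-122.38062286376953, 171.73358154296875), (155.91477966308594, 177.78201293945312), 0.0888117104768753)
```

The crate is squared against the edging. Tipping the same way.

Emit:
play_rows --deltas '[{"dr":[0,0,0],"xyz":[0,-0.2,-0.08],"hand":80},{"dr":[0,0,0],"xyz":[0,-0.28,-0.25],"hand":80},{"dr":[0,0,0],"xyz":[0,-0.35,-0.48],"hand":80},{"dr":[0,0,0],"xyz":[0,-0.43,-0.7],"hand":80},{"dr":[0,0,0],"xyz":[0,-0.53,-0.93],"hand":80},{"dr":[0,0,0],"xyz":[0,-0.63,-1.15],"hand":80},{"dr":[0,0,0],"xyz":[0,-0.63,-1.15],"hand":80}]'

```text
clock: 14.42
eef_pos: [483.5, -149.0, 111.4]
orientation: [0.001, 0.728, 0.685, 0.003]
wrist_force: [9.0, 1.2, 3.9]
width: 79.9
```

```bash
python3 -c "
from h import *
print(brd())
f=manip.grab_frame('scene');wire(f,-165,(22,),'w8.png',(170,120,290,210));np.save('f8.npy',f['img'])"
```

```text
(14.425, np.float64(-58.3), np.float64(-164.0), np.float64(111.4), array([9. , 1.2, 3.9]), 79.9)
```

The forces and pose match the left crate's at this stage. Continuing.

Emit:
play_rows --deltas '[{"dr":[0,0,0],"xyz":[0,-0.24,-0.22],"hand":80},{"dr":[0,0,0],"xyz":[0,-0.47,-0.44],"hand":80},{"dr":[0,0,0],"xyz":[0,-0.7,-0.67],"hand":80},{"dr":[0,0,0],"xyz":[0,-0.93,-0.9],"hand":80},{"dr":[0,0,0],"xyz":[0,-1.19,-1.1],"hand":80},{"dr":[0,0,0],"xyz":[0,-1.45,-1.28],"hand":80},{"dr":[0,0,0],"xyz":[0,-1.72,-1.42],"hand":80},{"dr":[0,0,0],"xyz":[0,-1.72,-1.42],"hand":80}]'

```text
clock: 15.48
eef_pos: [417.0, -145.2, 170.4]
orientation: [0.003, 0.728, 0.685, 0.006]
wrist_force: [5.1, 2.4, 8.8]
width: 80.0
```

```bash
python3 -c "
from h import *
print(brd(),goal(-173,-164,184.5))"
```

```text
(15.475, np.float64(-125.0), np.float64(-164.3), np.float64(170.4), array([5.1, 2.4, 8.8]), 80.0) ([0.01, -1.2, -0.37], [0.09, -0.03, 0.02])
```

Emit:
play_rows --deltas '[{"dr":[0,0,0],"xyz":[0,-0.2,-0.1],"hand":80},{"dr":[0,0,0],"xyz":[0,-0.4,-0.17],"hand":80},{"dr":[0,0,0],"xyz":[0,-0.6,-0.23],"hand":80},{"dr":[0,0,0],"xyz":[0,-0.8,-0.29],"hand":80},{"dr":[0,0,0],"xyz":[0,-1.0,-0.34],"hand":80},{"dr":[0,0,0],"xyz":[0,-1.2,-0.37],"hand":80},{"dr":[0,0,0],"xyz":[0,-1.2,-0.37],"hand":80}]'

```text
clock: 16.35
eef_pos: [368.1, -142.6, 184.6]
orientation: [0.003, 0.728, 0.685, 0.006]
wrist_force: [-0.2, -0.8, 3.7]
width: 79.9
```

```bash
python3 -c "
from h import *
print(brd(),np.round(manip.state()['joint_positions'],2),goal(-173,-164,184.5))
f=manip.grab_frame('scene')
x0,y0,x1,y1=170,110,290,200
im=cv2.resize(f['img'][y0:y1,x0:x1,::-1],None,fx=6.6,fy=6.6,interpolation=cv2.INTER_CUBIC)
im=np.clip(im.astype(float)*2,0,255).astype(np.uint8)
for th,col in ((60,(0,0,255)),(68,(255,255,0))):
    t=np.radians(th)
    P=[B0+BX*(-203+a*np.cos(t)-h*np.sin(t))+BY*(-165+b)+[0,0,20+a*np.sin(t)+h*np.cos(t)] for a,h,b in ((0,0,-85),(150,0,-85),(150,50,-85),(150,50,85),(150,0,85),(150,0,-85))]
    cv2.polylines(im,[np.int32((proj(f,P)-[x0,y0]+.5)*6.6)],False,col,1)
cv2.imwrite('pics/w9.png',im)"
```

```text
(16.35, np.float64(-173.9), np.float64(-164.8), np.float64(184.6), array([-0.2, -0.8,  3.7]), 79.9) [-0.2  -0.25  0.45  2.12  0.11  1.24  1.71] ([0.02, 0.02, 0.0], [0.09, -0.03, 0.01])
```

View pics/w9.png

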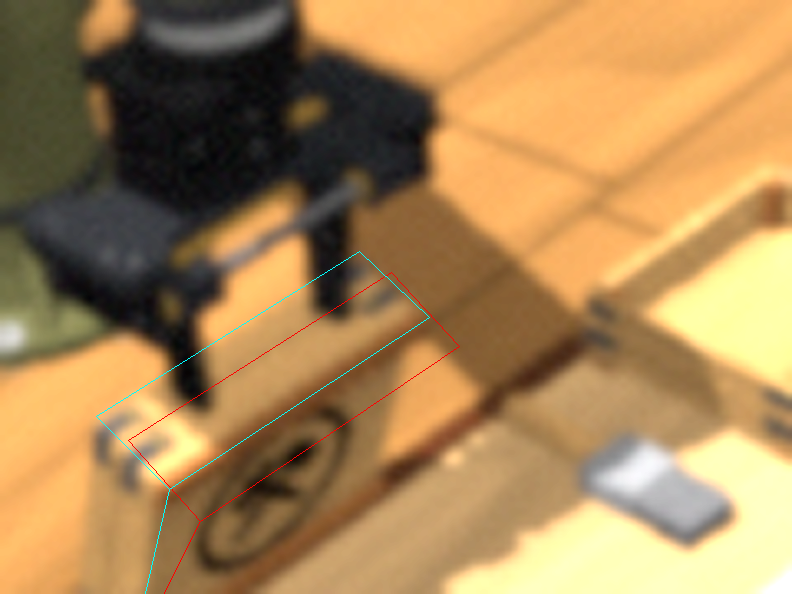

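The ring with crossed hammers shows at (275,490), and the 68° wire fits: the right-hand crate is the marked one. I'll hold, then lower.

Emit:
play_rows --deltas '[{"dr":[0,0,0],"xyz":[0,0,0],"hand":80},{"dr":[0,0,0],"xyz":[0,0,0],"hand":80},{"dr":[0,0,0],"xyz":[0,0,0],"hand":80},{"dr":[0,0,0],"xyz":[0,0,0],"hand":80},{"dr":[0,0,0],"xyz":[0,0,0],"hand":80},{"dr":[0,0,0],"xyz":[0,0,0],"hand":80},{"dr":[0,0,0],"xyz":[0,0.2,0.01],"hand":80},{"dr":[0,0,0],"xyz":[0,0.38,0.02],"hand":80}]'

```text
clock: 17.4
eef_pos: [383.6, -143.0, 183.2]
orientation: [0.003, 0.728, 0.685, 0.006]
wrist_force: [0.4, -0.1, 0.1]
width: 80.0
```

```bash
python3 -c "
from h import *
print(brd(),[goal(*a)[0] for a in ((-146.7,-165,181.3),(-121.8,-165,171.3),(-99,-165,157),(-79,-165,139),(-62,-165,118),(-49,-165,94),(-43,-165,80),(-36,-165,70))])"
```

```text
(17.4, np.float64(-158.4), np.float64(-164.3), np.float64(183.2), array([ 0.4, -0.1,  0.1]), 80.0) [[-0.02, 0.29, 0.05], [-0.02, 0.91, 0.31], [-0.02, 1.48, 0.67], [-0.03, 1.97, 1.13], [-0.03, 2.39, 1.66], [-0.03, 2.71, 2.26], [-0.04, 2.85, 2.61], [-0.04, 3.03, 2.86]]
```

Emit:
play_rows --deltas '[{"dr":[0,0,0],"xyz":[0,0.29,0.05],"hand":80},{"dr":[0,0,0],"xyz":[0,0.6,0.18],"hand":80},{"dr":[0,0,0],"xyz":[0,0.91,0.31],"hand":80},{"dr":[0,0,0],"xyz":[0,1.2,0.48],"hand":80},{"dr":[0,0,0],"xyz":[0,1.48,0.67],"hand":80},{"dr":[0,0,0],"xyz":[0,1.73,0.9],"hand":80},{"dr":[0,0,0],"xyz":[0,1.97,1.13],"hand":80},{"dr":[0,0,0],"xyz":[0,2.2,1.4],"hand":80}]'

```text
clock: 18.4
eef_pos: [473.9, -148.4, 128.1]
orientation: [0.004, 0.728, 0.685, 0.006]
wrist_force: [5.2, -1.2, 2.7]
width: 79.8
```

```bash
python3 -c "
from h import *
print(brd(),[goal(*a)[0] for a in ((-62,-165,118),(-49,-165,94),(-43,-165,80),(-36,-165,70),(-20,-165,70),(-20,-165,140))])"
```

```text
(18.4, np.float64(-68.0), np.float64(-164.0), np.float64(128.1), array([ 5.2, -1.2,  2.7]), 79.8) [[-0.03, 0.15, 0.26], [-0.03, 0.46, 0.86], [-0.03, 0.61, 1.21], [-0.03, 0.78, 1.46], [-0.03, 1.18, 1.47], [-0.03, 1.2, -0.28]]
```

Emit:
play_rows --deltas '[{"dr":[0,0,0],"xyz":[0,0.15,0.26],"hand":80},{"dr":[0,0,0],"xyz":[0,0.3,0.55],"hand":80},{"dr":[0,0,0],"xyz":[0,0.46,0.86],"hand":80},{"dr":[0,0,0],"xyz":[0,0.6,1.15],"hand":80},{"dr":[0,0,0],"xyz":[0,0.75,1.4],"hand":80},{"dr":[0,0,0],"xyz":[0,1.2,1.45],"hand":80},{"dr":[0,0,0],"xyz":[0,1.2,0.6],"hand":80},{"dr":[0,0,0],"xyz":[0,1.2,-0.3],"hand":80}]'

```text
clock: 19.4
eef_pos: [519.0, -151.2, 139.3]
orientation: [0.001, 0.728, 0.685, 0.004]
wrist_force: [-0.8, 0.5, 0.4]
width: 79.9
```

```bash
cat >> h.py <<'E'
def crates():
    f=manip.grab_frame('top')
    for c in manip.outline_of('crate_a',f):
        p=np.argwhere(c['mask'])[:,::-1].astype(np.float32)
        w=np.array([onz(f,a,62)[:2]-BC for a in p]); q=np.c_[w@BX[:2],w@BY[:2]].astype(np.float32)
        if abs(q[:,1].mean())<300: print(q.mean(0),q.min(0),q.max(0),cv2.minAreaRect(q))
    return f
E
python3 -c "
from h import *
print(brd());crates()
print([goal(*a) for a in ((-85,-165,120),(-85,-165,52))])"
```

```text
(19.4, np.float64(-22.7), np.float64(-164.0), np.float64(139.3), array([-0.8,  0.5,  0.4]), 79.9)
[-131.50139 -210.27412] [-205.42308 -250.83119] [-47.942516 -81.09298 ] ((-126.58993530273438, -165.96255493164062), (158.7832794189453, 168.2310791015625), 0.605903148651123)
[-123.3255   169.89337] [-200.55907   82.83275] [-44.64354 257.8556 ] ((-122.53607177734375, 170.31166076660156), (174.72198486328125, 155.9578094482422), 89.84537506103516)
[([-0.01, -1.65, 0.55], [0.11, -0.03, 0.01]), ([-0.02, -1.68, 2.25], [0.11, -0.03, 0.01])]
```

Emit:
play_rows --deltas '[{"dr":[0,0,0],"xyz":[0,-1.0,-0.1],"hand":80},{"dr":[0.11,0,0],"xyz":[0,-1.65,0],"hand":80},{"dr":[0.11,0,0],"xyz":[0,-1.67,0.6],"hand":80},{"dr":[0.11,0,0],"xyz":[0,-1.67,1.3],"hand":80},{"dr":[0.11,0,0],"xyz":[0,-1.67,1.9],"hand":80},{"dr":[0.11,0,0],"xyz":[0,-1.67,2.2],"hand":80},{"dr":[0.11,0,0],"xyz":[0,-1.67,2.2],"hand":80}]'

```text
clock: 20.38
eef_pos: [455.4, -147.6, 52.8]
orientation: [-0.003, 0.729, 0.685, 0.001]
wrist_force: [0.1, -0.0, 0.4]
width: 80.1
```

```bash
python3 -c "
from h import *
print(brd())
print([goal(*a) for a in ((-70,-166,53),(171,-166,53))])"
```

```text
(20.375, np.float64(-86.4), np.float64(-164.3), np.float64(52.8), array([ 0.1, -0. ,  0.4]), 80.1)
[([-0.04, 0.41, -0.01], [-0.02, -0.03, 0.01]), ([-0.05, 6.44, -0.03], [-0.02, -0.03, 0.01])]
```

Emit:
play_rows --deltas '[{"dr":[0,0,0],"xyz":[0,0.3,0],"hand":80},{"dr":[0,0,0],"xyz":[0,0.5,0],"hand":80},{"dr":[0,0,0],"xyz":[0,0.8,0],"hand":80},{"dr":[0,0,0],"xyz":[0,1.2,0],"hand":80},{"dr":[0,0,0],"xyz":[0,1.7,0],"hand":80},{"dr":[0,0,0],"xyz":[0,2.2,0],"hand":80},{"dr":[0,0,0],"xyz":[0,2.7,0],"hand":80},{"dr":[0,0,0],"xyz":[0,3.1,0],"hand":80}]'

```text
clock: 21.38
eef_pos: [578.9, -155.2, 52.5]
orientation: [-0.004, 0.728, 0.685, -0.0]
wrist_force: [-6.9, -0.5, 5.6]
width: 80.1
```

```bash
python3 -c "
from h import *
print(brd());crates()
print([goal(*a) for a in ((171,-165,53),)])"
```

```text
(21.375, np.float64(37.3), np.float64(-164.2), np.float64(52.5), array([-6.9, -0.5,  5.6]), 80.1)
[ -50.126183 -216.31276 ] [-103.48107 -252.42213] [  18.715822 -167.62938 ] ((-42.90382385253906, -210.0462188720703), (82.19468688964844, 123.13587188720703), 88.50032806396484)
[-122.86554  170.61967] [-203.73056    81.236496] [-43.063572 260.291   ] ((-122.60905456542969, 170.86380004882812), (159.8159637451172, 178.16842651367188), 1.008487582206726)
[([-0.03, 3.29, -0.01], [-0.01, -0.03, 0.02])]
```

Emit:
play_rows --deltas '[{"dr":[0,0,0],"xyz":[0,0.4,0],"hand":80},{"dr":[0,0,0],"xyz":[0,0.8,0],"hand":80},{"dr":[0,0,0],"xyz":[0,1.25,0],"hand":80},{"dr":[0,0,0],"xyz":[0,1.7,0],"hand":80},{"dr":[0,0,0],"xyz":[0,2.15,0],"hand":80},{"dr":[0,0,0],"xyz":[0,2.6,0],"hand":80},{"dr":[0,0,0],"xyz":[0,3.0,0],"hand":80},{"dr":[0,0,0],"xyz":[0,3.2,0],"hand":80}]'

```text
clock: 22.48
eef_pos: [708.4, -162.8, 52.4]
orientation: [-0.003, 0.728, 0.685, 0.0]
wrist_force: [-5.9, -0.1, 3.6]
width: 79.8
```

```bash
python3 -c "
from h import *
print(brd());crates()
print([goal(*a) for a in ((171,-165,53),)])"
```

```text
(22.475, np.float64(167.0), np.float64(-163.7), np.float64(52.4), array([-5.9, -0.1,  3.6]), 79.8)
[  81.84614 -210.3582 ] [  24.500647 -252.17484 ] [ 151.25722 -157.74185] ((88.0030288696289, -204.68023681640625), (126.47393035888672, 94.3828125), 0.35290420055389404)
[-119.68659  175.08832] [-200.58867   83.01412] [-44.64354 258.10043] ((-122.8089599609375, 170.54942321777344), (174.7687530517578, 155.9729461669922), 89.8507080078125)
[([-0.03, 0.07, -0.02], [-0.01, -0.03, 0.02])]
```

Emit:
play_rows --deltas '[{"dr":[0,0,0],"xyz":[0,0.15,0],"hand":80},{"dr":[0,0,0],"xyz":[0,0.28,0],"hand":80},{"dr":[0,0,0],"xyz":[0,0.28,0],"hand":80},{"dr":[0,0,0],"xyz":[0,-0.4,0],"hand":80},{"dr":[0,0,0],"xyz":[0,-0.8,-0.1],"hand":80},{"dr":[0,0,0],"xyz":[0,-0.8,-1.2],"hand":80},{"dr":[0,0,0],"xyz":[0,-0.8,-2.4],"hand":80},{"dr":[0,0,0],"xyz":[0,-0.8,-3.6],"hand":80}]'

```text
clock: 23.58
eef_pos: [678.6, -161.2, 198.3]
orientation: [-0.001, 0.728, 0.686, 0.002]
wrist_force: [1.0, 0.4, -0.0]
width: 80.0
```

```bash
python3 -c "
from h import *
print(brd(),goal(-100,-120,250))"
```

```text
(23.575, np.float64(137.2), np.float64(-163.9), np.float64(198.3), array([ 1. ,  0.4, -0. ]), 80.0) ([1.12, -5.92, -1.3], [0.01, -0.03, 0.02])
```

Moving the arm clear for a final look.

Emit:
play_rows --deltas '[{"dr":[0,0,0],"xyz":[0.2,-1,-0.8],"hand":80},{"dr":[0,0,0],"xyz":[0.4,-2.3,-1.3],"hand":80},{"dr":[0,0,0],"xyz":[0.6,-3.6,-1.3],"hand":80},{"dr":[0,0,0],"xyz":[0.9,-4.8,-1.3],"hand":80},{"dr":[0,0,0],"xyz":[1.1,-5.5,-1.3],"hand":80},{"dr":[0,0,0],"xyz":[1.1,-5.5,-1.3],"hand":80}]'

```text
clock: 24.32
eef_pos: [461.3, -103.4, 251.0]
orientation: [0.0, 0.728, 0.686, 0.004]
wrist_force: [0.8, 0.5, -1.3]
width: 80.1
```

```bash
python3 -c "
from h import *
print(brd());f=crates()
g=manip.grab_frame('scene')
for n in ('brush','jar','lamp'): print(n,[np.round(d['at']) for d in manip.spot_in(n,g)[:1]])
print('rock',[np.round(d['at']) for d in manip.spot_in('rock',f)[:1]])
a=cv2.resize(f['img'][110:260,120:370],(500,300),interpolation=cv2.INTER_CUBIC)
b=cv2.resize(g['img'][120:240,180:380],(500,300),interpolation=cv2.INTER_CUBIC)
cv2.imwrite('pics/end.png',np.vstack([a,b])[:,:,::-1])"
```

```text
(24.325, np.float64(-83.3), np.float64(-119.9), np.float64(251.0), array([ 0.8,  0.5, -1.3]), 80.1)
[-122.340935  170.32265 ] [-200.31938   82.83275] [-44.541843 256.96692 ] ((-122.37476348876953, 169.8045654296875), (155.6699981689453, 174.10443115234375), 0.08585327863693237)
[ 151.25758 -179.67567] [  38.399124 -252.09645 ] [196.47163  -84.966255] ((116.47885131835938, -169.06016540527344), (159.8846435546875, 164.10153198242188), 1.5809050798416138)
[109.44224   -8.350333] [ 78.98453  -32.915554] [140.58588   15.671776] ((109.78433990478516, -8.618572235107422), (61.05937957763672, 47.54435729980469), 2.0100696086883545)
brush [array([459.,  31.,  32.])]
jar [array([670., -23.,  61.])]
lamp [array([596., 394.,  50.])]
rock [array([ 514., -379.,   38.])]
```

View pics/end.png

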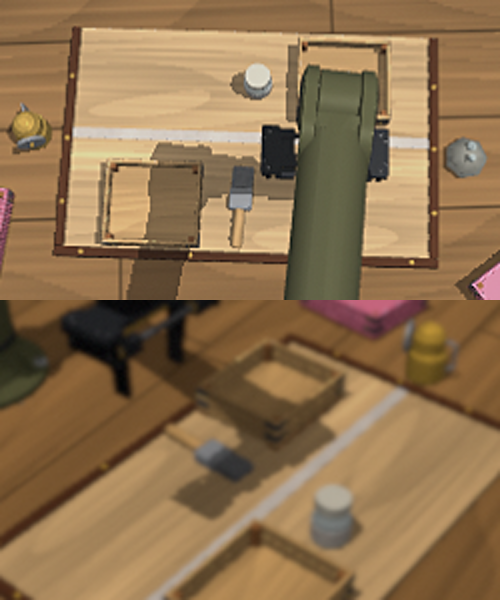

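```bash
python3 -c "
from h import *
print(brd(),manip.sign_off())"
```

```text
the job is handed in; nothing more can be done
(24.675, np.float64(-82.3), np.float64(-121.0), np.float64(249.8), array([-0.1,  0.8,  0.5]), 80.5) None
```

I tipped the left crate first, then the right, each to about 68° on its near edge with the fingertips behind its far wall. I held each for just under a second and let it back down. The left crate's underside was plain and the right's showed the ring with crossed hammers, so I pushed the right crate across the line from inside its far wall. The job was handed in at about 24.7 s of the 66 s allowed.

**Last checks**
- **Marked crate:** its near edge is at about x = +40 mm in the board's frame, past the tape's far edge at +22. Its far edge is at about +195, so it is wholly on the board.
- **Other crate:** it stands on the near side against the edging. From its position I take it to be flat, but I did not measure its tilt directly.
- **Bystanders:** brush, jar, lamp and rock all read within about 4 mm of where they started.
- **Contact:** the arm was clear of everything at hand-in. The highest wrist force I read was about 20 N.

**What went differently**
- The left crate's foot rode up onto the edging, so the first hold was only about 60°. I corrected it to 68° before letting it down.
- Going to the right crate I moved the wrong way once, passing above the lamp with about 60 mm to spare. Nothing was touched.

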